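# Lock the lid onto a loaded centrifuge rotor

## Robot

A 6-joint arm with a two-finger parallel gripper is mounted at the origin on the work surface. World frame = base frame: x ahead of the robot, y to its left, z up, the work surface at z = 0. Lengths are in m, angles in rad, forces in N, time in s.
With the tool pointing down it reaches from about 0.3 to 0.85 m from the base axis. Payload 5.4 kg.
Tool frame: the origin (TCP) lies at the very end of the fingers, on their centre line; the grasp point (between the pads) lies pinch_z behind it (pinch_z is the distance from the TCP to the grasp point, in m); x points along the fingers, y is the direction in which the jaws open and shut, and the axes are right-handed (so a half turn about x gives the same grasp; the last joint's range is limited). The gripper opens to 85 mm and grips with 20 to 120 N. Pads are 22 mm wide; open, the fingers measure 114 mm over their backs; the gripper's body (76 mm by 85 mm) begins 54 mm behind the grasp point. The pads swing forward as they close: fully open they stand 13 mm farther back than shut.
Start: joints at [-1.452, 0.158, 1.597, -0, 1.386, -0.21], TCP at [0.186, -0.544, 0.231] pointing down, gripper open.
Joint ranges: [-2.91, 2.91], [-0.94, 2.29], [0.18, 2.7], [-1.29, 4.43], [0.17, 2.64], [-3, 3]. Speed limits (rad/s): [2.57, 2.57, 3.14, 3.14, 3.14, 3.14].

## Interface

Orientations are given as a rotation vector (axis times angle).
In Python, from station import observe, snapshot, job_done, pinch_z gives the robot as it stands.
- The arm moves only by the tool carry_out, never from a script. Its argument "targets" is text: rows parted by semicolons, each of 7 numbers parted by spaces: the shift along the tool's x, y, z in mm, then the turn, a rotation vector about the tool's x, y, z in rad, then the finger opening in mm, from 0 to 85.4. In form: tx ty tz rx ry rz fingers; .... A call has 1 to 12 rows; each row is the pose to reach, as a shift and turn from the pose commanded when the call began, along the tool's axes at that moment; what a row does not reach only later rows make up. A row lasts 1/12 s, in which the tool goes at most 41.7 mm and 7.16 degrees, less where a joint would pass 70% of its speed; a pose out of reach is approached as far as the arm can. A call with a gripper value outside its range is refused whole. The fingers move at their own pace and stop on an object; "squeeze" is the grip in N (left out, the last holds). Time passes only in rows, so rows that repeat a pose let the fingers close. It gives the time, the measured TCP pose, the force and the opening at its end, in the units of the state.
- observe(): the state, without advancing time (a new reading comes with each control period).
- snapshot(name): name is "scene" or "top"; returns a dict with "pixels" (480x640x3 uint8, red, green, blue), "fx", "fy", "cx", "cy" (pixels), "dist" ([k1, k2, p1, p2, k3] as OpenCV has them; the pictures are not rectified), "position" and "attitude" of the camera in the world. Camera axes: x right, y down, z forward; pixel columns grow to the right and rows downward; lengths in m; the calibration is good to about 2 mm. A picture is of the moment at which its call begins. There is no depth.
- job_done(): hands the job in, once; it reports no verdict.
The state is a dict: "t": time; "qpos": joint angles; "joint_velocities": joint speeds; "tau": joint torques, N m; "eef_pos": TCP position; "ee_rot": TCP orientation; "wrist_force": force on the tool from outside, world axes, zero at the start; "wrist_torque": the same for the moment, N m; "finger_gap": opening from 0.0 (shut) to 1.0 (fully open).
Only numpy, scipy, OpenCV 4.12 (cv2) and the standard library are available. Lean on these libraries where they do the work, as an engineer would, in place of code of your own. Each camera call takes 0.05 s, during which the arm holds its last target.

## Task

Close the loaded centrifuge rotor for its spin: take its wide lid by the grip bar, set it level on the rotor with its two lugs down through the slots of the hub, and turn it clockwise (seen from above) until the ramps have drawn it down tight on the seal. Stop when the bar has become firmly stiff to turn; do not force it or overtighten it, which crushes the seal, then let go of it and leave the other things on the bench where they are.

Things in the scene. Friction and masses are not known exactly. Their poses are not given: they have to be found in the camera images.
- lid: The rotor's lid, loose, right way up on the bench: round aluminium dish 160 mm across, 23 mm high at the rim, about 0.42 kg, with a grip bar on top. Origin at the centre of the skirt's lower edge, on which it stands; z up, x along the grip bar. Inside the skirt (153 mm bore) its flat underside lies 18 mm above the origin. Half a turn makes no difference.
- lid_grip (a point): Centre of the lid's black grip bar, on the lid's axis 50.5 mm above the lid's origin; axes as the lid's. The bar is 74 mm long (along x), 16 mm wide, and stands free from 34.5 to 67.5 mm above the lid's origin, on a boss 54 mm across.
- lid_lugs (a point): Midpoint between the lid's two lugs, on its axis 4.5 mm above the lid's origin; axes as the lid's. The lugs are round bars 6 mm thick that stick out along +x and -x, under the ends of the grip bar, to 28 mm from the axis, from a spigot 35 mm across that hangs from the lid's underside to 1.5 mm above the lid's origin.
- rotor: The fixed-angle rotor, held immovable in its loading stand: aluminium, 152 mm across, its rim 98 mm above the bench, with six capped sample tubes leaning in it and the steel hub in the middle. Origin on its axis at bench height, z up.
- hub: The rotor's steel hub plate, 73 mm across, fixed in it. Origin on the axis at the plate's top face, 98 mm above the bench, z up. A 39 mm bore takes the lid's spigot; two entry slots 11 mm wide run from it along +x and -x for the lugs. With the lugs in the slots the lid comes to rest on the seal with its own origin some 12 to 15 mm below this one.
- hub_ramps (a point): Where the ramps under the hub plate begin, on the axis 4 mm below the hub's origin; axes as the hub's. Turned clockwise from above out of the slots, the lid is free until its lugs meet the ramps, after 15 to 60 degrees depending on the seal's wear; they then draw it down by 1 to 2 mm and hold it when let go. It is tight some 10 to 20 degrees after they bite; the end stop is at 85.
- seal: Greased black rubber ring, 143 mm across, in the rotor's rim, under the lid's flat underside; origin on the axis 100 mm above the bench. Its top is 1.7 to 4.6 mm above this, not known: wear. It gives 1 mm per 30 N. A tight lid squeezes it with 20 to 30 N (14 N is the least that seals); over 42 N at any moment, by pressing, dropping or overtightening, crushes it.
- seal_top (a point): Centre of the seal ring at the rim, 100 mm above the bench (it does not show the wear). Turning the lid takes under 0.1 N m while it only rests on the seal, and about 0.45 N m, a fifth more or less with the grease, when it squeezes the seal with 24 N; each further degree adds some 1.5 N. Pressing the lid down adds to the squeeze, lifting it takes away. Over 60 N on the hub plate is too rough.
- cup: Bystander: white plastic cup, 72 mm across, 90 mm high; origin under its centre.
- rack: Bystander: white foam block 94 x 52 mm with eight capped tubes, 94 mm high; origin under its centre.
- marker: Bystander: marker pen lying between rotor and lid, 130 mm long, 16 mm thick; origin under its middle.
- bucketcap: Bystander: small grey plastic cap of a centrifuge bucket, 84 mm across, 40 mm high with a round knob; does not fit the rotor. Origin under its centre.
- tipbox: Bystander: grey box of pipette tips with a clear top, 87 x 122 x 68 mm; origin under its centre.
- jar: Bystander: specimen jar, 60 mm across, 75 mm high; origin under its centre.
- pipette: Bystander: white pipette lying on the bench, 240 mm long; origin under its middle.
Things that resemble listed ones, but are neither listed nor needed, are in the scene too. Leave any green look-alike of the lid alone.

How it is judged:
By the outcome, as a careful person would: the job done as asked, in the order asked, and still so for the second after the job is handed in, with the robot touching nothing.
It also fails if it takes over 58 s, if anything falls off the work surface, if the arm or the gripper's body presses on something with over 40 N, if the wrist force passes 120 N, or if a joint passes its speed limit or range.

## Working session

There is one attempt and no reset: what is moved stays moved. The work goes in short steps, Python scripts to look and compute and a tool call to move; the robot and the scene stay as the last step left them, time stands still between calls to the robot, and variables do not carry over. Pictures are saved under pics/ and viewed, and the job is handed in when it is done.

Besides the shell and the picture viewer there is one more tool, called after ">>>" in YAML: its name, and indented under it one key for each argument. carry_out: Moves the arm, as the interface text tells. Its arguments: {"type":"object","properties":{"targets":{"type":"string"},"squeeze":{"type":"number"}},"required":["targets"]}

```bash
ls; mkdir -p pics
python3 - <<'E'
from station import observe, snapshot, pinch_z
import cv2,numpy as np
print(pinch_z); s=observe(); print(s)
for n in ("scene","top"):
    d=snapshot(n); cv2.imwrite(f"pics/{n}0.png",d["pixels"][:,:,::-1])
    print(n,{k:v for k,v in d.items() if k!="pixels"})
E
```

```text
pics
0.0187
{'t': 0.0, 'qpos': array([-1.45208331e+00,  1.59027600e-01,  1.59824554e+00, -3.65636063e-06,
        1.38621274e+00, -2.10112202e-01]), 'joint_velocities': array([-0.00158046, -0.00088402, -0.00075376,  0.00125667, -0.00025318,
       -0.00031337]), 'tau': array([ 2.86815848e-04, -3.96004844e+01, -3.31429160e+01, -2.97715924e-04,
        8.58093059e-03, -8.39379425e-06]), 'eef_pos': array([ 0.18558427, -0.54358542,  0.23032229]), 'ee_rot': array([ 2.0442577 ,  0.34110937, -2.04408592]), 'wrist_force': array([-0.60553465,  0.33621123, -0.62201566]), 'wrist_torque': array([-0.0447704 , -0.00113892, -0.00044504]), 'finger_gap': 1.000616643139203}
scene {'fx': 583.1997984426511, 'fy': 583.1997984426511, 'cx': 306.6350797683208, 'cy': 240.9087588610081, 'dist': array([-0.14273694,  0.        ,  0.        ,  0.        ,  0.        ]), 'position': array([1.28069726, 1.08659087, 0.9511389 ]), 'attitude': array([-0.76294276, -2.4198782 ,  1.30824927])}
top {'fx': 509.16902031462456, 'fy': 509.16902031462456, 'cx': 312.42275157532515, 'cy': 242.97730298755994, 'dist': array([-0.11425478,  0.        ,  0.        ,  0.        ,  0.        ]), 'position': array([0.38520819, 0.01860801, 1.14235149]), 'attitude': array([-2.14332035,  2.17122139, -0.13697152])}
```

View pics/scene0.png

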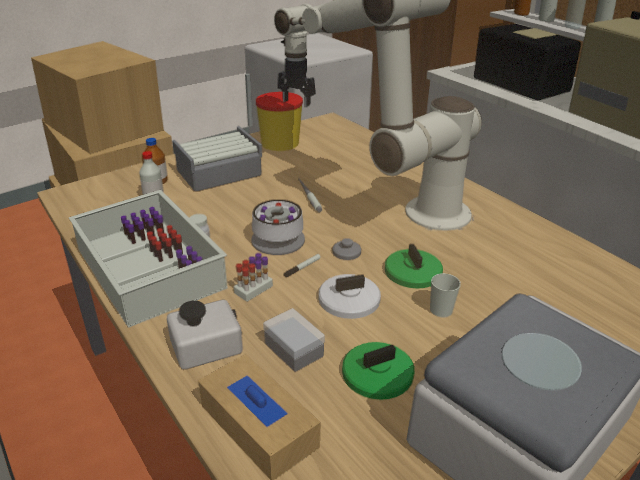

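View pics/top0.png

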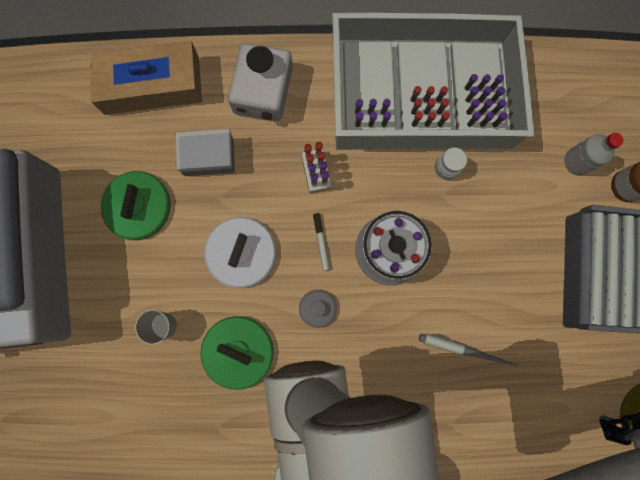

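Candidates for the lid in the top view:
- The silver/white dish at (240,253).
- Green look-alikes at (136,205) and (237,353).
- The small grey cap at (318,308).

The aluminium one at (240,253) matches the description. I'll check it in a close crop together with the hub.

```bash
cat > h.py <<'E'
import cv2,numpy as np
from scipy.spatial.transform import Rotation as R
def K(d): return np.array([[d['fx'],0,d['cx']],[0,d['fy'],d['cy']],[0,0,1]])
def ray(d,uv):
    p=cv2.undistortPoints(np.array(uv,float).reshape(-1,1,2),K(d),d['dist']).reshape(-1,2)
    v=np.c_[p,np.ones(len(p))]@R.from_rotvec(d['attitude']).as_matrix().T
    return v
def onz(d,uv,z):
    v=ray(d,uv);P=d['position'];return P+v*((z-P[2])/v[:,2])[:,None]
def proj(d,X):
    r=R.from_rotvec(d['attitude']).inv();X=np.atleast_2d(X).astype(float)
    q=r.apply(X-d['position']);return cv2.projectPoints(q,np.zeros(3),np.zeros(3),K(d),d['dist'])[0].reshape(-1,2)
E
python3 - <<'E'
import cv2,numpy as np
a=cv2.imread('pics/top0.png')
A=a[208:298,195:285]; B=a[200:290,350:440]
cv2.imwrite('pics/crop1.png',cv2.resize(np.hstack([A,B]),None,fx=4.4,fy=4.4,interpolation=cv2.INTER_CUBIC))
E
```

```text
(no output)
```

View pics/crop1.png

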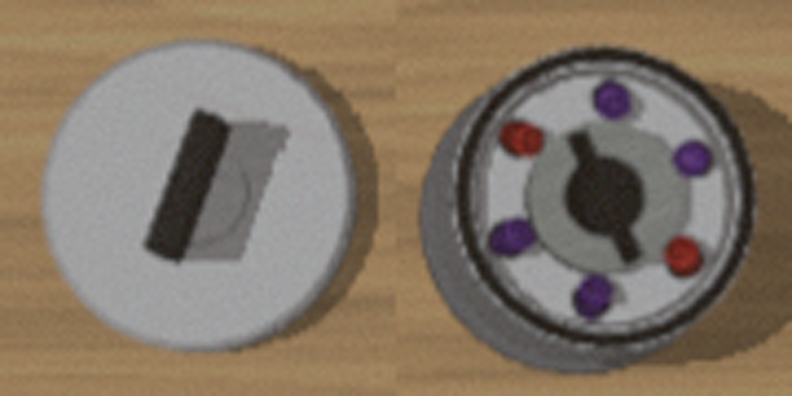

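```bash
cat > m.py <<'E'
import sys
from h import *
from station import snapshot
from scipy.optimize import least_squares
def lid(d,tag=''):
    im=d['pixels'];h=cv2.cvtColor(im,cv2.COLOR_RGB2HSV)
    return h
def circ(p,r=None):
    if r: f=lambda q:np.hypot(p[:,0]-q[0],p[:,1]-q[1])-r; x0=p.mean(0)
    else: f=lambda q:np.hypot(p[:,0]-q[0],p[:,1]-q[1])-q[2]; x0=[*p.mean(0),.05]
    s=least_squares(f,x0,loss='soft_l1',f_scale=.001);return s.x,np.sqrt(np.mean(f(s.x)**2))
def comp(m,pt,rad):
    n,l,st,c=cv2.connectedComponentsWithStats(m.astype(np.uint8))
    k=min((np.hypot(*(c[i]-pt)),-st[i,4],i) for i in range(1,n) if st[i,4]>15)[2]
    return l==k
E
python3 - <<'E'
from m import *
T=snapshot('top');S=snapshot('scene')
h=cv2.cvtColor(cv2.GaussianBlur(T['pixels'],(3,3),0),cv2.COLOR_RGB2HSV).astype(int)
def win(c,r):
    m=np.zeros(h.shape[:2],bool);m[c[1]-r:c[1]+r,c[0]-r:c[0]+r]=1;return m
m=win((240,253),45)&(h[...,1]<60)&(h[...,2]>120)
m=comp(m,(240,253),0)
c=max(cv2.findContours(m.astype(np.uint8),cv2.RETR_EXTERNAL,cv2.CHAIN_APPROX_NONE)[0],key=len)
hull=cv2.convexHull(c).reshape(-1,2).astype(float)
print('lid px',hull.min(0),hull.max(0))
for z in (0,.023):
    print(z,circ(onz(T,hull,z)[:,:2]))
c0=onz(T,[[240,253]],.0)[0,:2]; dirn=c0-T['position'][:2];dirn/=np.hypot(*dirn)
a=onz(T,hull,.023)[:,:2]; s=(a-c0)@dirn
b=onz(T,hull,.0)[:,:2]
mix=np.vstack([a[s>.01],b[s<-.01]]);print('mix',circ(mix),circ(mix,.08))
# bar
m=win((239,250),24)&(h[...,2]<75); m=comp(m,(239,250),0)
ys,xs=np.nonzero(m);r=cv2.minAreaRect(np.c_[xs,ys].astype(np.float32));bx=cv2.boxPoints(r);print('bar',len(xs),r)
w=onz(T,bx,.0675);print(w, w.mean(0)); 
for i in range(2):
    e=w[i+1]-w[i];print(np.hypot(*e[:2]),np.degrees(np.arctan2(e[1],e[0])))
# hub
m=win((398,244),22)&(h[...,2]<70); m=comp(m,(398,244),0)
c=max(cv2.findContours(m.astype(np.uint8),cv2.RETR_EXTERNAL,cv2.CHAIN_APPROX_NONE)[0],key=len).reshape(-1,2).astype(float)
w=onz(T,c,.098)[:,:2];cc=w.mean(0)
for _ in range(5):
    q=w[np.hypot(*(w-cc).T)<.0215]; f=circ(q);cc=f[0][:2]
print('bore',f,len(q))
ys,xs=np.nonzero(m);P=onz(T,np.c_[xs,ys],.098)[:,:2];rr=np.hypot(*(P-cc).T);Q=P[rr>.021]-cc
ang=np.arctan2(Q[:,1],Q[:,0]);print('slot',len(Q),np.degrees(np.angle(np.mean(np.exp(2j*ang)))/2),rr.max())
up=Q[Q@np.array([np.cos(.5*np.angle(np.mean(np.exp(2j*ang)))),np.sin(.5*np.angle(np.mean(np.exp(2j*ang))))])>0].mean(0)+cc
dn=2*Q.mean(0)  # asymmetry
print('asym',Q.mean(0))
# rim black ring outer
m=win((398,244),42)&(h[...,2]<75)
n,l,st,ce=cv2.connectedComponentsWithStats(m.astype(np.uint8));k=1+np.argmax(st[1:,2]*st[1:,3]);print(st[k])
c=max(cv2.findContours((l==k).astype(np.uint8),cv2.RETR_EXTERNAL,cv2.CHAIN_APPROX_NONE)[0],key=len)
hull=cv2.convexHull(c).reshape(-1,2).astype(float)
print('ring',circ(onz(T,hull,.103)[:,:2]))
# hub plate (grey sat)
print('rim uv slots',proj(T,[[*cc,.098]]),proj(S,[[*cc,.098]]))
E
```

```text
lid px [204. 217.] [273. 287.]
0 (array([0.5116999 , 0.18306882, 0.07981577]), np.float64(0.0005674962106887205))
0.023 (array([0.5091526 , 0.17975726, 0.07820962]), np.float64(0.0005559769540862239))
mix (array([0.51005431, 0.18059073, 0.07735271]), np.float64(0.0010450801022391656)) (array([0.50952929, 0.17966876]), np.float64(0.0027558771277153087))
bar 284 ((237.50001525878906, 250.0), (8.66104507446289, 33.12264633178711), 20.556045532226562)
[[0.47803009 0.19681684 0.0675    ]
 [0.54424667 0.17230709 0.0675    ]
 [0.53744914 0.15487938 0.0675    ]
 [0.47136165 0.17947467 0.0675    ]] [0.50777189 0.1758695  0.0675    ]
0.07060709865490393 -20.311794350639094
0.018706450897184052 -111.30782868633183
bore (array([ 0.51213198, -0.15894654,  0.0173638 ]), np.float64(0.0010341175316676491)) 45
slot 48 22.332695485545198 0.03318648912668554
asym [-0.00226067 -0.00082269]
[364 211  68  69 554]
ring (array([ 0.51124343, -0.15883671,  0.07024031]), np.float64(0.0005960641823770427))
rim uv slots [[396.93787294 244.14363763]] [[277.44406831 211.10648182]]
```

Run:
```python
from m import *
from station import observe
T=snapshot('top');S=snapshot('scene')
M=R.from_rotvec(observe()['ee_rot']).as_matrix();print(M.round(3),'yaw y',np.degrees(np.arctan2(M[1,1],M[0,1])))
b=S['pixels'][:,:,::-1]
cv2.imwrite('pics/c2.png',np.hstack([cv2.resize(b[190:260,240:315],None,fx=5,fy=5,interpolation=cv2.INTER_CUBIC),cv2.resize(b[260:330,312:387],None,fx=5,fy=5,interpolation=cv2.INTER_CUBIC)]))
# slot ends top view
h=cv2.cvtColor(cv2.GaussianBlur(T['pixels'],(3,3),0),cv2.COLOR_RGB2HSV).astype(int)
sub=np.zeros(h.shape[:2],bool);sub[222:266,376:420]=1
for th in (60,75,90):
    m=comp(sub&(h[...,2]<th),(398,244),0);ys,xs=np.nonzero(m);P=onz(T,np.c_[xs,ys],.098)[:,:2]
    cc=np.array([.5115,-.159]);d=P-cc;rr=np.hypot(*d.T);q=(rr>.023)
    u=np.array([np.cos(.39),np.sin(.39)]);A=P[q&(d@u>0)];B=P[q&(d@u<0)]
    a,bb=A.mean(0),B.mean(0);print(th,len(A),len(B),a,bb,np.degrees(np.arctan2(*(a-bb)[::-1])),rr[q&(d@u>0)].max(),rr[q&(d@u<0)].max())
# hub plate outline: edges by gradient radial profile
g=cv2.cvtColor(T['pixels'],cv2.COLOR_RGB2GRAY).astype(np.float32)
def radial(c,z,r0,r1,n=72,sgn=0):
    out=[]
    for t in np.linspace(0,2*np.pi,n,endpoint=False):
        rs=np.linspace(r0,r1,40);X=np.c_[c[0]+rs*np.cos(t),c[1]+rs*np.sin(t),np.full(40,z)]
        uv=proj(T,X).astype(np.float32);v=cv2.remap(g,uv[:,0].reshape(1,-1),uv[:,1].reshape(1,-1),cv2.INTER_LINEAR)[0]
        gr=np.gradient(cv2.GaussianBlur(v.reshape(1,-1),(9,1),0)[0]);k=np.argmax(gr*sgn) if sgn else np.argmax(abs(gr));out.append(X[k,:2])
    return np.array(out)
print('hub bore',circ(radial((.5115,-.159),.098,.014,.024,sgn=1)))
print('hub plate',circ(radial((.5115,-.159),.098,.030,.042,sgn=1)))
print('ring out',circ(radial((.5115,-.159),.103,.066,.078,sgn=1)))
print('ring in',circ(radial((.5115,-.159),.103,.06,.072,sgn=-1)))
print('lid',circ(radial((.509,.180),.023,.072,.086,sgn=-1)))
```

```text
[[-0.     0.323 -0.946]
 [ 0.001 -0.946 -0.323]
 [-1.    -0.001 -0.   ]] yaw y -71.15847786241207
60 15 15 [ 0.53631139 -0.14832401] [ 0.4865854  -0.16975216] 23.31240440959528 0.031453988487108474 0.0315444265465217
75 22 21 [ 0.53704613 -0.14813312] [ 0.4859924  -0.16971234] 22.9126455590577 0.03251494740539474 0.03257607591160138
90 27 28 [ 0.53717089 -0.14807415] [ 0.48549472 -0.16994378] 22.938335581513215 0.033332855901798 0.03383713909108675
hub bore (array([ 0.51199405, -0.15900021,  0.01885171]), np.float64(0.0011366246276209929))
hub plate (array([ 0.51031494, -0.16005256,  0.03761652]), np.float64(0.0037209753050312547))
ring out (array([ 0.51188369, -0.15860477,  0.07020656]), np.float64(0.0004103126136194256))
ring in (array([ 0.51154756, -0.15857424,  0.06443952]), np.float64(0.0005090818135569409))
lid (array([0.50831606, 0.17884941, 0.07656662]), np.float64(0.0009590271185292078))
```

View pics/c2.png

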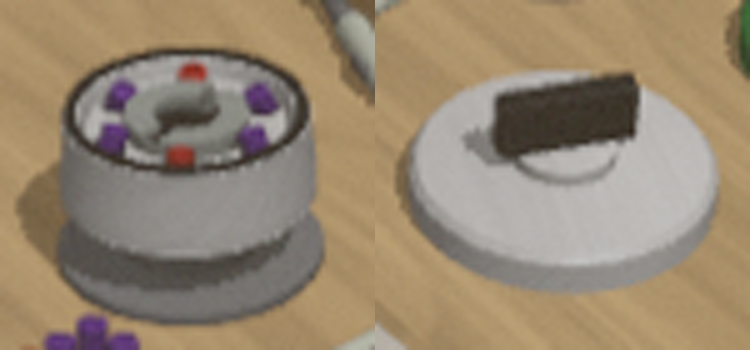

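```bash
cat > go.py <<'E'
import sys
from h import *
from station import observe
def go(x,y,z,yaw):
    s=observe();M=R.from_rotvec(s['ee_rot']).as_matrix();a=np.radians(yaw)
    ty=np.array([np.cos(a),np.sin(a),0]);tx=np.array([0,0,-1.]);G=np.c_[tx,ty,np.cross(tx,ty)]
    print('t',s['t'],'pos',s['eef_pos'].round(4),'yaw',np.degrees(np.arctan2(M[1,1],M[0,1])).round(2),'F',s['wrist_force'].round(2),'Tq',s['wrist_torque'].round(3),'gap',s['finger_gap'].round(4),'q',s['qpos'].round(2))
    print('shift mm',((M.T@(np.array([x,y,z])-s['eef_pos']))*1e3).round(1),'turn',R.from_matrix(M.T@G).as_rotvec().round(4))
if __name__=='__main__': go(*map(float,sys.argv[1:5]))
E
python3 - <<'E'
from m import *
S=snapshot('scene')
h=cv2.cvtColor(S['pixels'],cv2.COLOR_RGB2HSV).astype(int)
sub=np.zeros(h.shape[:2],bool);sub[268:300,330:372]=1
m=comp(sub&(h[...,2]<95),(350,284),0);ys,xs=np.nonzero(m);print(len(xs),xs.min(),xs.max(),ys.min(),ys.max())
r=cv2.minAreaRect(np.c_[xs,ys].astype(np.float32));print(r,cv2.boxPoints(r))
w=onz(S,[[336,279],[364,275.6]],.0675);print(w,w.mean(0),np.linalg.norm(w[1]-w[0]),np.degrees(np.arctan2(*(w[1]-w[0])[1::-1])))
print('pred lid bar ctr',proj(S,[[.509,.178,.0505],[.509,.1795,.0505]]))
E
python3 go.py .509 .178 .16 -110.3
```

```text
356 335 364 275 291
((349.4431457519531, 282.70135498046875), (12.770401000976562, 30.358938217163086), 79.2156982421875) [[333.337   279.2692 ]
 [363.15976 273.58865]
 [365.5493  286.1335 ]
 [335.72653 291.81406]]
[[0.54643529 0.16654103 0.0675    ]
 [0.4794851  0.19610012 0.0675    ]] [0.5129602  0.18132057 0.0675    ] 0.07318515732555939 156.17812328907493
pred lid bar ctr [[350.19191823 281.46188556]
 [350.55831479 281.7528252 ]]Traceback (most recent call last):
  File "go.py", line 9, in <module>
    if __name__=='__main__': go(*map(float,sys.argv[1:5]))
                             ~~^^^^^^^^^^^^^^^^^^^^^^^^^^^
  File "go.py", line 7, in go
    print('t',s['t'],'pos',s['eef_pos'].round(4),'yaw',np.degrees(np.arctan2(M[1,1],M[0,1])).round(2),'F',s['wrist_force'].round(2),'Tq',s['wrist_torque'].round(3),'gap',s['finger_gap'].round(4),'q',s['qpos'].round(2))
                                                                                                                                                                          ^^^^^^^^^^^^^^^^^^^^^
AttributeError: 'float' object has no attribute 'round'
```

```bash
sed -i "s/s\['finger_gap'\].round(4)/round(s['finger_gap'],4)/" go.py; python3 go.py .5095 .178 .13 -110.8
```

```text
t 0.35 pos [ 0.1856 -0.5441  0.2311] yaw -71.16 F [-0.66  0.62 -0.44] Tq [ 0.008  0.02  -0.113] gap 1.0011 q [-1.45  0.16  1.6   0.    1.39 -0.21]
shift mm [ 101.4 -578.8 -539.7] turn [6.918e-01 0.000e+00 4.000e-04]
```

>>> carry_out:
  targets: "0 -579 -540 0.692 0 0 50;0 -579 -540 0.692 0 0 50;0 -579 -540 0.692 0 0 50;0 -579 -540 0.692 0 0 50;0 -579 -540 0.692 0 0 50;0 -579 -540 0.692 0 0 50;0 -579 -540 0.692 0 0 50;0 -579 -540 0.692 0 0 50;0 -579 -540 0.692 0 0 50;0 -579 -540 0.692 0 0 50;0 -579 -540 0.692 0 0 50;0 -579 -540 0.692 0 0 50"

```text
t: 1.35
eef_pos: [0.3901, -0.0876, 0.2317]
ee_rot: [-2.025, 0.372, 2.022]
wrist_force: [0.6, -1.0, 0.5]
finger_gap: 0.583
```

```bash
python3 go.py .5095 .178 .13 -110.8
```

```text
t 1.35 pos [ 0.3901 -0.0876  0.2317] yaw -110.83 F [ 0.6  -1.04  0.55] Tq [-0.047 -0.07   0.002] gap 0.5827 q [-0.53 -0.33  2.05  0.    1.42  1.41]
shift mm [ 101.6 -290.7  -17. ] turn [-0.0005 -0.0014 -0.0002]
```

>>> carry_out:
  targets: "0 -291 -17 0 0 0 50;0 -291 -17 0 0 0 50;0 -291 -17 0 0 0 50;0 -291 -17 0 0 0 50;40 -291 -17 0 0 0 50;80 -291 -17 0 0 0 50;100 -291 -17 0 0 0 50;100 -291 -17 0 0 0 50;100 -291 -17 0 0 0 50;100 -291 -17 0 0 0 50;100 -291 -17 0 0 0 50"

```text
t: 2.27
eef_pos: [0.5095, 0.1761, 0.1323]
ee_rot: [-2.025, 0.371, 2.022]
wrist_force: [0.2, 0.1, 0.7]
finger_gap: 0.585
```

```bash
python3 go.py .5095 .178 .038 -110.8
python3 - <<'E'
from h import *
from station import snapshot
a=snapshot('scene')['pixels'][:,:,::-1];b=snapshot('top')['pixels'][:,:,::-1]
cv2.imwrite('pics/s3.png',np.hstack([cv2.resize(a[200:340,280:420],None,fx=2.8,fy=2.8),cv2.resize(b[180:320,170:310],None,fx=2.8,fy=2.8)]))
E
```

```text
t 2.2667 pos [0.5095 0.1761 0.1323] yaw -110.8 F [0.18 0.06 0.73] Tq [ 0.02  -0.024 -0.001] gap 0.5855 q [ 0.11  0.16  1.8  -0.    1.18  2.04]
shift mm [94.3 -1.8  0.8] turn [-0.     -0.0013  0.0002]
```

View pics/s3.png

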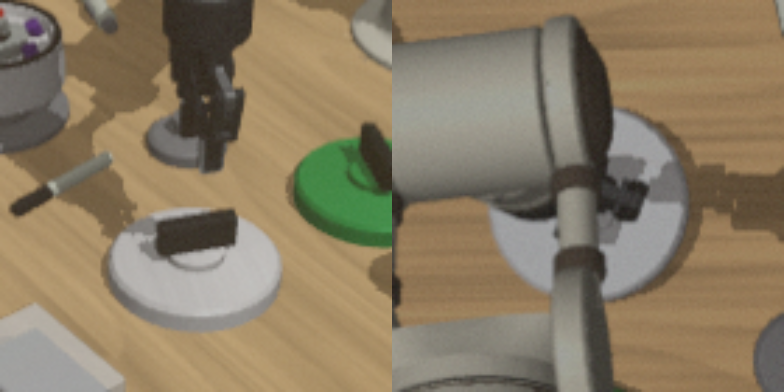

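>>> carry_out:
  targets: "40 -2 1 0 0 0 50;75 -2 1 0 0 0 50;85 -2 1 0 0 0 50;93 -2 1 0 0 0 50;93 -2 1 0 0 0 50;93 -2 1 0 0 0 25;93 -2 1 0 0 0 25;93 -2 1 0 0 0 25;93 -2 1 0 0 0 25"
  squeeze: 40

```text
t: 3.12
eef_pos: [0.5099, 0.1788, 0.0397]
ee_rot: [-2.026, 0.371, 2.021]
wrist_force: [0.1, 0.1, -0.0]
finger_gap: 0.293
```

```bash
python3 go.py .5095 .178 .038 -110.8
python3 - <<'E'
from h import *
from station import snapshot
a=snapshot('scene')['pixels'][:,:,::-1];b=snapshot('top')['pixels'][:,:,::-1]
cv2.imwrite('pics/s4.png',np.hstack([cv2.resize(a[240:330,300:400],None,fx=4,fy=4),cv2.resize(b[210:300,200:300],None,fx=4,fy=4)]))
E
```

```text
t 3.1167 pos [0.5099 0.1788 0.0397] yaw -110.81 F [ 0.07  0.08 -0.02] Tq [-0.011  0.006  0.04 ] gap 0.2932 q [ 0.11  0.3   1.84 -0.    1.    2.05]
shift mm [1.7 0.9 0.1] turn [-0.0001 -0.0023  0.0012]
```

View pics/s4.png

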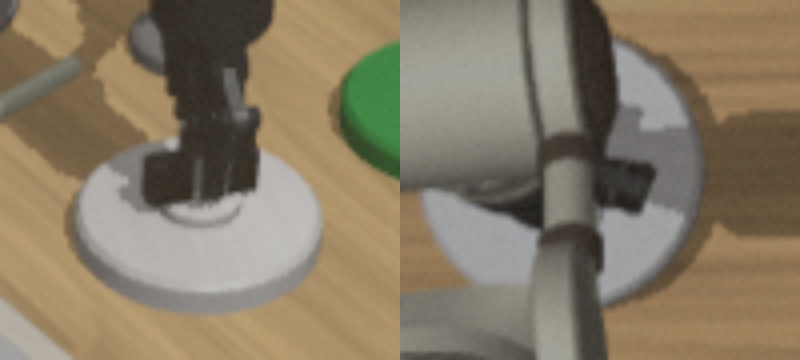

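>>> carry_out:
  targets: "1 0 0 0 0 0 8;1 0 0 0 0 0 8;1 0 0 0 0 0 8;1 0 0 0 0 0 8;1 0 0 0 0 0 8;1 0 0 0 0 0 8"
  squeeze: 90

```text
t: 3.72
eef_pos: [0.5096, 0.1789, 0.0384]
ee_rot: [-2.025, 0.371, 2.022]
wrist_force: [-1.6, 0.6, 6.1]
finger_gap: 0.174
```

```bash
python3 go.py .5095 .178 .2 -110.8
```

```text
t 3.7167 pos [0.5096 0.1789 0.0384] yaw -110.78 F [-1.58  0.59  6.12] Tq [0.037 0.233 0.053] gap 0.1737 q [0.11 0.31 1.84 0.   1.   2.05]
shift mm [-161.6    0.8   -0.5] turn [ 0.0003 -0.0014  0.0008]
```

>>> carry_out:
  targets: "-10 0 0 0 0 0 8;-30 0 0 0 0 0 8;-65 0 0 0 0 0 8;-105 0 0 0 0 0 8;-140 0 0 0 0 0 8;-162 0 0 0 0 0 8;-162 0 0 0 0 0 8;-162 0 0 0 0 0 8;-162 0 0 0 0 0 8"

```text
t: 4.47
eef_pos: [0.5069, 0.1784, 0.1965]
ee_rot: [-2.019, 0.373, 2.029]
wrist_force: [-0.6, -0.2, -5.3]
finger_gap: 0.166
```

```bash
python3 go.py .5117 -.1588 .2 -67
python3 - <<'E'
from h import *
from station import snapshot
a=snapshot('scene')['pixels'][:,:,::-1];b=snapshot('top')['pixels'][:,:,::-1]
cv2.imwrite('pics/s5.png',np.hstack([cv2.resize(a[150:310,290:430],None,fx=2.8,fy=2.8),cv2.resize(b[170:330,170:310],None,fx=2.8,fy=2.8)]))
E
```

```text
t 4.4667 pos [0.5069 0.1784 0.1965] yaw -110.81 F [-0.55 -0.21 -5.35] Tq [-0.035  0.026 -0.019] gap 0.1658 q [ 0.11  0.09  1.74 -0.    1.31  2.05]
shift mm [  -3.3  313.5 -124.3] turn [-7.647e-01  5.100e-03 -5.000e-04]
```

View pics/s5.png

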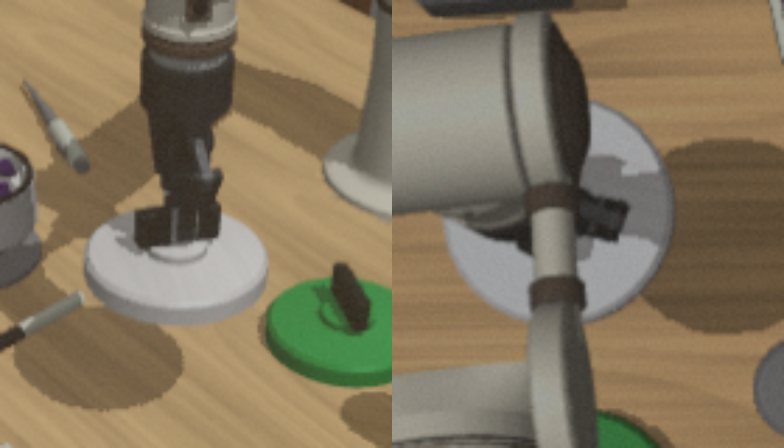

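>>> carry_out:
  targets: "-3 25 -10 -0.08 0 0 8;-3 60 -24 -0.19 0 0 8;-3 97 -38 -0.3 0 0 8;-3 134 -53 -0.4 0 0 8;-3 171 -68 -0.5 0 0 8;-3 208 -82 -0.6 0 0 8;-3 243 -96 -0.68 0 0 8;-3 273 -108 -0.73 0 0 8;-3 295 -117 -0.765 0 0 8;-3 308 -122 -0.765 0 0 8;-3 313 -124 -0.765 0 0 8;-3 313 -124 -0.765 0 0 8"

```text
t: 5.57
eef_pos: [0.5129, -0.1581, 0.2011]
ee_rot: [2.001, 0.407, -2.004]
wrist_force: [-1.6, -0.6, -3.6]
finger_gap: 0.176
```

>>> carry_out:
  targets: "0 0 0 0 0 0 8;0 0 0 0 0 0 8;0 0 0 0 0 0 8"

```text
t: 5.82
eef_pos: [0.5135, -0.1565, 0.2021]
ee_rot: [2.0, 0.41, -2.0]
wrist_force: [0.7, -0.9, -5.6]
finger_gap: 0.172
```

```bash
python3 go.py .5117 -.1588 .2 -67
python3 - <<'E'
from h import *
from station import snapshot
a=snapshot('scene')['pixels'][:,:,::-1];b=snapshot('top')['pixels'][:,:,::-1]
cv2.imwrite('pics/s6.png',np.hstack([cv2.resize(a[120:270,210:350],None,fx=2.8,fy=2.8),cv2.resize(b[170:320,330:470],None,fx=2.8,fy=2.8)]))
E
```

```text
t 5.8167 pos [ 0.5135 -0.1565  0.2021] yaw -66.88 F [ 0.68 -0.93 -5.59] Tq [ 0.037  0.095 -0.017] gap 0.1724 q [-0.52  0.08  1.74  0.    1.32  0.65]
shift mm [2.1 1.4 2.6] turn [0.002  0.     0.0007]
```

View pics/s6.png

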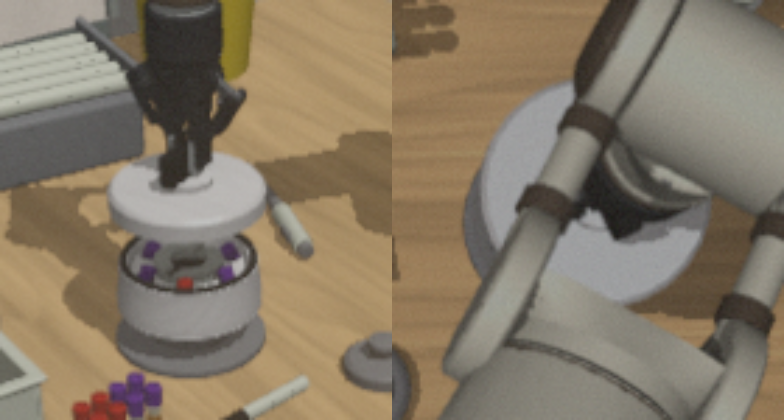

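```bash
cat > lidfit.py <<'E'
from m import *
def fit(d,c,z,r0=.070,r1=.088,tol=.0022,r=None,sat=True,excl=None):
    im=cv2.GaussianBlur(d['pixels'],(3,3),0)
    # "greyness & brightness": use blue channel minus wood (wood has low blue)
    g=im[...,2].astype(np.float32)
    pts=[];ts=[]
    for t in np.linspace(0,2*np.pi,120,endpoint=False):
        if excl is not None and excl(np.degrees(t)): continue
        rs=np.linspace(r0,r1,50);X=np.c_[c[0]+rs*np.cos(t),c[1]+rs*np.sin(t),np.full(50,z)]
        uv=proj(d,X).astype(np.float32);v=cv2.remap(g,uv[:,0].reshape(1,-1),uv[:,1].reshape(1,-1),cv2.INTER_LINEAR)[0]
        gr=np.gradient(cv2.GaussianBlur(v.reshape(1,-1),(11,1),0)[0]);k=np.argmin(gr)
        if gr[k]<-1.2 and 2<k<47: pts.append(X[k,:2]);ts.append(np.degrees(t))
    pts=np.array(pts);ts=np.array(ts)
    rr=np.hypot(*(pts-c).T)
    return pts,ts,rr
E
python3 - <<'E'
from lidfit import *
T=snapshot('top');S=snapshot('scene')
for n,d in(('top',T),('scene',S)):
    p,t,r=fit(d,np.array([.5125,-.158]),.186)
    print(n,[(int(a),round(b*1e3,1)) for a,b in zip(t,r)])
E
```

```text
top [(0, np.float64(79.6)), (3, np.float64(72.9)), (6, np.float64(71.5)), (12, np.float64(80.7)), (14, np.float64(79.6)), (18, np.float64(79.2)), (20, np.float64(79.2)), (24, np.float64(80.3)), (27, np.float64(80.3)), (29, np.float64(79.6)), (32, np.float64(80.3)), (36, np.float64(80.3)), (39, np.float64(80.3)), (41, np.float64(80.3)), (45, np.float64(80.7)), (48, np.float64(81.4)), (50, np.float64(81.0)), (54, np.float64(81.4)), (57, np.float64(80.7)), (59, np.float64(81.4)), (63, np.float64(81.8)), (65, np.float64(81.4)), (69, np.float64(80.7)), (72, np.float64(80.7)), (74, np.float64(81.4)), (78, np.float64(80.7)), (81, np.float64(81.8)), (83, np.float64(81.4)), (87, np.float64(81.0)), (90, np.float64(81.4)), (92, np.float64(81.4)), (96, np.float64(81.8)), (99, np.float64(81.8)), (101, np.float64(81.4)), (105, np.float64(81.0)), (108, np.float64(80.7)), (110, np.float64(81.4)), (114, np.float64(81.4)), (117, np.float64(81.4)), (119, np.float64(71.5)), (122, np.float64(77.7)), (126, np.float64(80.7)), (144, np.float64(74.4)), (147, np.float64(83.2)), (180, np.float64(71.5)), (183, 
[... 2035 characters left out ...]
 (276, np.float64(75.5)), (279, np.float64(74.8)), (281, np.float64(75.1)), (285, np.float64(77.0)), (288, np.float64(74.4)), (290, np.float64(73.7)), (294, np.float64(75.9)), (297, np.float64(76.2)), (299, np.float64(75.5)), (303, np.float64(75.5)), (306, np.float64(75.5)), (308, np.float64(75.5)), (312, np.float64(77.0)), (315, np.float64(76.2)), (317, np.float64(77.7)), (321, np.float64(77.7)), (324, np.float64(77.7)), (326, np.float64(79.2)), (330, np.float64(79.2)), (333, np.float64(79.6)), (335, np.float64(79.9)), (339, np.float64(80.7)), (342, np.float64(81.0)), (344, np.float64(82.1)), (348, np.float64(81.0)), (351, np.float64(82.9)), (353, np.float64(83.6)), (357, np.float64(85.8))]
```

```bash
cat > sil.py <<'E'
from lidfit import *
def sil(d,c,z0,Rt=.0795,Rb=.080,it=4,H=.023,verbose=0):
    c=np.array(c,float)
    for k in range(it):
        w=.012 if k==0 else .007
        # predicted silhouette by union: sample radial from projected union, search along image normal
        t=np.linspace(0,2*np.pi,180,endpoint=False);e=np.c_[np.cos(t),np.sin(t)]
        P=np.vstack([proj(d,np.c_[c+Rt*e,np.full(180,z0+H)]),proj(d,np.c_[c+Rb*e,np.full(180,z0)])]).astype(np.float32)
        hull=cv2.convexHull(P).reshape(-1,2);m=hull.mean(0)
        n=200;th=np.linspace(-np.pi,np.pi,n,endpoint=False);hp=[]
        seg=np.vstack([hull,hull[:1]]);
        ang=np.arctan2(*(hull-m).T[::-1]);o=np.argsort(ang);rad=np.hypot(*(hull-m).T)
        rh=np.interp(th,ang[o],rad[o],period=2*np.pi)
        g=cv2.GaussianBlur(d['pixels'],(3,3),0)[...,2].astype(np.float32)
        off=np.linspace(-7,7,57) if k==0 else np.linspace(-4,4,41)
        uv=m+(rh[:,None]+off)[...,None]*np.c_[np.cos(th),np.sin(th)][:,None,:]
        v=cv2.remap(g,uv[...,0].astype(np.float32),uv[...,1].astype(np.float32),cv2.INTER_LINEAR)
        gr=np.gradient(cv2.GaussianBlur(v,(9,1),0),axis=1);kk=gr.argmin(1);ok=(gr[np.arange(n),kk]<-1.5)&(kk>1)&(kk<len(off)-2)
        q=uv[np.arange(n),kk][ok];tt=onz(d,q,z0+H)[:,:2];bb=onz(d,q,z0)[:,:2]
        f=lambda x:np.minimum(np.hypot(*(tt-x).T)-Rt,np.hypot(*(bb-x).T)-Rb)
        s=least_squares(f,c,loss='cauchy',f_scale=.0006);c=s.x
    res=f(c);return c,ok.sum(),(abs(res)<.0015).sum(),np.median(abs(res))
E
python3 - <<'E'
from sil import *
T=snapshot('top');S=snapshot('scene')
for n,d in(('top',T),('scene',S)):
    im=d['pixels'];d0=dict(d);d0['pixels']=cv2.imread(f'pics/{n}0.png')[:,:,::-1].copy()
    print(n,'bench',sil(d0,(.509,.179),0.0))
    for z in (.160,.164): print(z,sil(d,(.512,-.158),z))
# seal ring scene: dark outer boundary
S['pixels']=cv2.imread('pics/scene0.png')[:,:,::-1].copy()
h=cv2.cvtColor(S['pixels'],cv2.COLOR_RGB2HSV).astype(int);sub=np.zeros(h.shape[:2],bool);sub[195:230,248:310]=1
m=sub&(h[...,2]<85);n,l,st,ce=cv2.connectedComponentsWithStats(m.astype(np.uint8));k=1+np.argmax(st[1:,2]*st[1:,3]);print(st[k])
ys,xs=np.nonzero(l==k)
for z in(.1,.103):
    p=onz(S,np.c_[xs,ys],z)[:,:2];c,e=circ(p);print('ring px all',c,e)
E
```

```text
top bench (array([0.50666395, 0.17845014]), np.int64(200), np.int64(88), np.float64(0.002278321049718264))
0.16 (array([ 0.51593002, -0.15959475]), np.int64(119), np.int64(74), np.float64(0.0008469506298886126))
0.164 (array([ 0.51584603, -0.1592252 ]), np.int64(119), np.int64(63), np.float64(0.0011377998473658946))
scene bench (array([0.5122278 , 0.18437965]), np.int64(167), np.int64(61), np.float64(0.0027362271949832734))
0.16 (array([ 0.51284195, -0.1578433 ]), np.int64(161), np.int64(65), np.float64(0.001977169777676216))
0.164 (array([ 0.51614181, -0.15145719]), np.int64(160), np.int64(62), np.float64(0.0022936117509909162))
[271 200  31  24  87]
ring px all [ 0.51571293 -0.15654335  0.06709884] 0.004401138800886932
ring px all [ 0.51840939 -0.15216209  0.06686232] 0.004385546149467047
```

```bash
cat > avg.py <<'E'
import sys
from h import *
from station import observe,snapshot
def avg(n=6):
    L=[]
    for i in range(n):
        s=observe();L.append(np.r_[s['eef_pos'],s['ee_rot'],s['wrist_force'],s['wrist_torque']])
        if i<n-1:snapshot('top')
    L=np.array(L);print('t',s['t'],'std',L[:,:3].std(0).round(4)*1e3,L[:,6:9].std(0).round(2));m=L.mean(0)
    M=R.from_rotvec(L[-1,3:6]).as_matrix()
    print('pos',m[:3].round(4),'yaw',np.degrees(np.arctan2(M[1,1],M[0,1])).round(2),'F',m[6:9].round(2),'Tq',m[9:].round(3),'toolx',M[:,0].round(4));return m,M
if __name__=='__main__':
    m,M=avg(int(sys.argv[5]) if len(sys.argv)>5 else 6);x,y,z,yaw=map(float,sys.argv[1:5])
    a=np.radians(yaw);ty=np.array([np.cos(a),np.sin(a),0]);tx=np.array([0,0,-1.]);G=np.c_[tx,ty,np.cross(tx,ty)]
    print('shift',(M.T@(np.array([x,y,z])-m[:3])*1e3).round(1),'turn',R.from_matrix(M.T@G).as_rotvec().round(4))
E
python3 avg.py .5121 -.1587 .15 -67
```

```text
t 6.3667 std [0.  0.1 0. ] [0.5  0.43 0.43]
pos [ 0.5135 -0.1579  0.2023] yaw -66.98 F [-0.1   0.06 -4.11] Tq [-0.037  0.018  0.018] toolx [ 0.  0. -1.]
shift [52.3  0.2  1.6] turn [ 0.0003 -0.      0.    ]
```

>>> carry_out:
  targets: "15 0 1.6 0 0 0 8;35 0 1.6 0 0 0 8;48 0 1.6 0 0 0 8;52 0 1.6 0 0 0 8;52 0 1.6 0 0 0 8;52 0 1.6 0 0 0 8"

```text
t: 6.87
eef_pos: [0.5123, -0.1588, 0.1509]
ee_rot: [2.001, 0.407, -2.0]
wrist_force: [-0.5, -0.1, -5.4]
finger_gap: 0.171
```

```bash
python3 avg.py .5121 -.1587 .135 -67 4;python3 - <<'E'
from h import *
from station import snapshot
a=snapshot('scene')['pixels'][:,:,::-1];b=snapshot('top')['pixels'][:,:,::-1]
cv2.imwrite('pics/s7.png',np.hstack([cv2.resize(a[170:260,230:330],None,fx=4,fy=4,interpolation=cv2.INTER_CUBIC),cv2.resize(b[200:290,345:445],None,fx=4,fy=4,interpolation=cv2.INTER_CUBIC)]))
E
```

```text
t 7.0167 std [0.2 0.1 0.3] [0.42 0.77 0.88]
pos [ 0.5127 -0.159   0.1515] yaw -66.98 F [-0.2   0.07 -4.57] Tq [ 0.004  0.016 -0.002] toolx [ 0.0022 -0.0013 -1.    ]
shift [16.5 -0.6  0.5] turn [ 0.0004 -0.0016 -0.002 ]
```

View pics/s7.png

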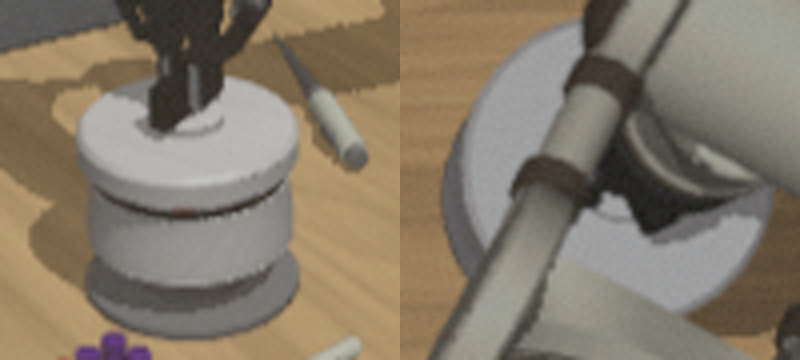

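Run:
```python
from h import *
from station import snapshot
S=snapshot('scene');g=S['pixels'].astype(np.float32)
def ext(rows):
    o=[]
    for r in rows:
        v=cv2.GaussianBlur(g[r:r+1,:,2],(3,1),0)[0];gr=np.gradient(v)
        l=244+np.argmax(gr[244:262]);R_=295+np.argmin(gr[295:312])
        sub=lambda k,s:k+ (lambda a,b,c:0.5*(a-c)/(a-2*b+c+1e-9))(s*gr[k-1],s*gr[k],s*gr[k+1])
        o.append((r,round(sub(l,1),2),round(sub(R_,-1),2)))
    return o
L=ext(range(198,216));Rt=ext(range(219,234))
print(L);print(Rt)
t=np.linspace(0,2*np.pi,360)
def sil(c,r,z): 
    p=proj(S,np.c_[c[0]+r*np.cos(t),c[1]+r*np.sin(t),np.full(360,z)]); i,j=p[:,0].argmin(),p[:,0].argmax();return p[i].round(2),p[j].round(2)
c=(.5118,-.1588)
print('lid top',sil(c,.080,.134),'lid bot',sil(c,.080,.113));print('rotor',sil(c,.076,.098),sil(c,.076,.08))
v=R.from_rotvec(S['attitude']).as_matrix();print('cam right',v[:,0])
```

```text
[(198, np.float64(250.99), np.float64(302.96)), (199, np.float64(250.42), np.float64(303.72)), (200, np.float64(249.95), np.float64(303.97)), (201, np.float64(249.59), np.float64(304.06)), (202, np.float64(249.5), np.float64(304.2)), (203, np.float64(249.26), np.float64(304.22)), (204, np.float64(249.04), np.float64(303.99)), (205, np.float64(249.23), np.float64(303.59)), (206, np.float64(249.32), np.float64(303.06)), (207, np.float64(249.7), np.float64(302.56)), (208, np.float64(250.37), np.float64(301.8)), (209, np.float64(251.6), np.float64(300.81)), (210, np.float64(252.43), np.float64(299.78)), (211, np.float64(253.66), np.float64(297.59)), (212, np.float64(255.17), np.float64(296.42)), (213, np.float64(257.54), np.float64(295.09)), (214, np.float64(259.1), np.float64(300.94)), (215, np.float64(252.03), np.float64(298.38))]
[(219, np.float64(258.9), np.float64(301.6)), (220, np.float64(260.95), np.float64(302.03)), (221, np.float64(251.87), np.float64(302.19)), (222, np.float64(251.87), np.float64(302.29)), (223, np.float64(251.44), np.float64(302.15)), (224, np.float64(251.94), np.float64(301.63)), (225, np.float64(251.65), np.float64(302.36)), (226, np.float64(251.79), np.float64(302.55)), (227, np.float64(251.6), np.float64(301.76)), (228, np.float64(251.71), np.float64(302.11)), (229, np.float64(251.87), np.float64(301.92)), (230, np.float64(252.65), np.float64(301.27)), (231, np.float64(253.1), np.float64(301.85)), (232, np.float64(253.71), np.float64(301.39)), (233, np.float64(254.37), np.float64(300.45))]
lid top (array([249.29, 201.46]), array([305.14, 200.13])) lid bot (array([249.67, 207.82]), array([305.15, 206.49]))
rotor (array([251.33, 212.26]), array([303.78, 210.99])) (array([251.64, 217.6 ]), array([303.79, 216.32]))
cam right [-8.19199081e-01  5.73509247e-01 -9.34448821e-05]
```

>>> carry_out:
  targets: "5 0 0.5 0 0 0 8;10 0 0.5 0 0 0 8;13 0 0.5 0 0 0 8;14 0 0.5 0 0 0 8;15 0 0.5 0 0 0 8;16 0 0.5 0 0 0 8;16 0 0.5 0 0 0 8"

```text
t: 7.75
eef_pos: [0.5114, -0.1587, 0.134]
ee_rot: [2.0, 0.408, -2.001]
wrist_force: [-0.7, 0.8, -4.5]
finger_gap: 0.171
```

>>> carry_out:
  targets: "0.5 0 0 0 0 0 8;1 0 0 0 0 0 8;1 0 0 0 0 0 8"

```text
t: 8.0
eef_pos: [0.5115, -0.1588, 0.1333]
ee_rot: [2.001, 0.407, -2.001]
wrist_force: [0.5, 0.4, -4.8]
finger_gap: 0.174
```

```bash
python3 avg.py .5121 -.1587 .135 -67 3
```

```text
t 8.1 std [0. 0. 0.] [0.47 0.48 0.2 ]
pos [ 0.5115 -0.1588  0.1333] yaw -66.98 F [ 0.46  0.   -4.58] Tq [-0.006  0.024 -0.016] toolx [ 1.e-04 -0.e+00 -1.e+00]
shift [-1.7  0.1 -0.6] turn [ 0.0004 -0.0001 -0.0001]
```

>>> carry_out:
  targets: "1 0 0 0 0 0 8;2 0 0 0 0 0 8;3 0 0 0 0 0 8;4 0 0 0 0 0 8;4 0 0 0 0 0 8"

```text
t: 8.52
eef_pos: [0.5114, -0.1587, 0.129]
ee_rot: [2.0, 0.408, -2.001]
wrist_force: [0.1, 0.4, -4.9]
finger_gap: 0.174
```

>>> carry_out:
  targets: "1 0 0 0 0 0 8;2 0 0 0 0 0 8;2.5 0 0 0 0 0 8;3 0 0 0 0 0 8;3 0 0 0 0 0 8"

```text
t: 8.93
eef_pos: [0.5114, -0.1587, 0.1262]
ee_rot: [2.0, 0.408, -2.001]
wrist_force: [-0.2, 0.3, -5.3]
finger_gap: 0.17
```

```bash
python3 avg.py .5121 -.1587 .124 -67 3
```

```text
t 9.0333 std [0. 0. 0.] [0.32 0.13 1.02]
pos [ 0.5115 -0.1588  0.1262] yaw -66.98 F [ 0.01  0.17 -4.11] Tq [ 0.009 -0.002  0.006] toolx [-1.e-04  0.e+00 -1.e+00]
shift [ 2.2  0.2 -0.6] turn [0.0004 0.     0.    ]
```

>>> carry_out:
  targets: "0.5 0 0 0 0 0 8;0.5 0 0 0 0 0 8;1 0 0 0 0 0 8;1 0 0 0 0 0 8;1 0 0 0 0 0 8"

```text
t: 9.45
eef_pos: [0.5115, -0.1588, 0.1253]
ee_rot: [2.001, 0.407, -2.001]
wrist_force: [-0.0, -0.0, -4.5]
finger_gap: 0.173
```

>>> carry_out:
  targets: "0.5 0 0 0 0 0 8;0.5 0 0 0 0 0 8;0.5 0 0 0 0 0 8"

```text
t: 9.7
eef_pos: [0.5115, -0.1588, 0.1248]
ee_rot: [2.0, 0.408, -2.001]
wrist_force: [0.5, -0.3, -3.9]
finger_gap: 0.175
```

```bash
python3 avg.py .5121 -.1587 .124 -67 3
```

```text
t 9.8 std [0. 0. 0.] [0.39 0.43 0.31]
pos [ 0.5115 -0.1588  0.1248] yaw -66.98 F [ 0.31  0.   -4.39] Tq [-0.003  0.02  -0.007] toolx [ 0.  0. -1.]
shift [ 0.8  0.2 -0.6] turn [ 0.0004 -0.     -0.    ]
```

>>> carry_out:
  targets: "0.5 0 0 0 0 0 8;0.5 0 0 0 0 0 8;0.5 0 0 0 0 0 8"

```text
t: 10.05
eef_pos: [0.5115, -0.1588, 0.1243]
ee_rot: [2.001, 0.407, -2.001]
wrist_force: [-0.1, -0.1, -5.2]
finger_gap: 0.173
```

>>> carry_out:
  targets: "0.4 0 0 0 0 0 8;0.4 0 0 0 0 0 8;0.4 0 0 0 0 0 8"

```text
t: 10.3
eef_pos: [0.5115, -0.1588, 0.1239]
ee_rot: [2.001, 0.407, -2.001]
wrist_force: [-0.1, -0.3, -4.5]
finger_gap: 0.17
```

>>> carry_out:
  targets: "0.4 0 0 0 0 0 8;0.4 0 0 0 0 0 8;0.4 0 0 0 0 0 8"

```text
t: 10.55
eef_pos: [0.5115, -0.1588, 0.1235]
ee_rot: [2.001, 0.407, -2.001]
wrist_force: [-0.2, 0.3, -5.2]
finger_gap: 0.17
```

>>> carry_out:
  targets: "0.4 0 0 0 0 0 8;0.4 0 0 0 0 0 8;0.4 0 0 0 0 0 8"

```text
t: 10.8
eef_pos: [0.5115, -0.1588, 0.1231]
ee_rot: [2.001, 0.407, -2.001]
wrist_force: [-0.7, 0.3, -4.4]
finger_gap: 0.168
```

>>> carry_out:
  targets: "0.4 0 0 0 0 0 8;0.4 0 0 0 0 0 8;0.4 0 0 0 0 0 8"

```text
t: 11.05
eef_pos: [0.5115, -0.1588, 0.1227]
ee_rot: [2.001, 0.407, -2.001]
wrist_force: [0.7, -0.1, -5.1]
finger_gap: 0.168
```

>>> carry_out:
  targets: "0.3 0 0 0 0 0 8;0.3 0 0 0 0 0 8;0.3 0 0 0 0 0 8"

```text
t: 11.3
eef_pos: [0.5116, -0.1588, 0.1225]
ee_rot: [2.001, 0.407, -2.0]
wrist_force: [-0.3, -0.0, -3.7]
finger_gap: 0.172
```

>>> carry_out:
  targets: "0.3 0 0 0 0 0 8;0.3 0 0 0 0 0 8;0.3 0 0 0 0 0 8"

```text
t: 11.55
eef_pos: [0.5117, -0.1588, 0.1223]
ee_rot: [2.001, 0.407, -2.0]
wrist_force: [-0.5, 0.2, -2.0]
finger_gap: 0.172
```

>>> carry_out:
  targets: "0.3 0 0 0 0 0 8;0.3 0 0 0 0 0 8;0.3 0 0 0 0 0 8"

```text
t: 11.8
eef_pos: [0.5117, -0.1589, 0.1222]
ee_rot: [2.001, 0.407, -2.0]
wrist_force: [-1.4, -0.1, 0.1]
finger_gap: 0.172
```

```bash
python3 avg.py .5121 -.1587 .124 -67 4
```

```text
t 11.95 std [0. 0. 0.] [0.6  0.42 0.56]
pos [ 0.5118 -0.1589  0.1222] yaw -66.98 F [-1.01  0.01  0.87] Tq [0.185 0.16  0.006] toolx [ 6.e-04 -3.e-04 -1.e+00]
shift [-1.8 -0.  -0.4] turn [ 0.0004 -0.0004 -0.0005]
```

>>> carry_out:
  targets: "0 0 0 0.05 0 0 8;0 0 0 0.1 0 0 8;0 0 0 0.15 0 0 8;0 0 0 0.2 0 0 8;0 0 0 0.2 0 0 8;0 0 0 0.2 0 0 8"

```text
t: 12.45
eef_pos: [0.512, -0.1591, 0.1222]
ee_rot: [2.116, 0.214, -2.113]
wrist_force: [-0.0, 0.1, 0.1]
finger_gap: 0.176
```

```bash
python3 avg.py .5118 -.1588 .122 -67 3
```

```text
t 12.55 std [0. 0. 0.] [0.79 0.87 0.71]
pos [ 0.512  -0.1591  0.1222] yaw -78.39 F [ 0.45 -0.5   1.02] Tq [ 0.053 -0.056 -0.096] toolx [ 1.2e-03 -6.0e-04 -1.0e+00]
shift [ 0.2 -0.3  0.1] turn [-0.1988 -0.001  -0.0009]
```

>>> carry_out:
  targets: "0 0 0 0.04 0 0 8;0 0 0 0.08 0 0 8;0 0 0 0.12 0 0 8;0 0 0 0.16 0 0 8;0 0 0 0.16 0 0 8"

```text
t: 12.97
eef_pos: [0.5118, -0.159, 0.1222]
ee_rot: [2.201, 0.045, -2.199]
wrist_force: [0.1, -0.3, 2.2]
finger_gap: 0.169
```

```bash
python3 avg.py .5118 -.1588 .122 -67 3
```

```text
t 13.0667 std [0. 0. 0.] [0.33 0.56 0.16]
pos [ 0.5118 -0.159   0.1222] yaw -87.53 F [0.07 0.39 1.95] Tq [ 0.038 -0.005 -0.12 ] toolx [ 8.e-04 -5.e-04 -1.e+00]
shift [ 0.2 -0.2  0. ] turn [-0.3582 -0.0007 -0.0006]
```

>>> carry_out:
  targets: "0 0 0 0.04 0 0 8;0 0 0 0.08 0 0 8;0 0 0 0.12 0 0 8;0 0 0 0.14 0 0 8;0 0 0 0.14 0 0 8"

```text
t: 13.48
eef_pos: [0.5118, -0.159, 0.1222]
ee_rot: [-2.172, 0.106, 2.171]
wrist_force: [-0.4, 0.4, 3.6]
finger_gap: 0.172
```

```bash
python3 avg.py .5118 -.1588 .122 -67 3
```

```text
t 13.5833 std [0. 0. 0.] [0.43 0.35 0.26]
pos [ 0.5118 -0.1589  0.1221] yaw -95.57 F [0.05 0.14 3.6 ] Tq [ 0.053 -0.026 -0.073] toolx [ 6.e-04 -3.e-04 -1.e+00]
shift [ 0.1 -0.1 -0. ] turn [-4.986e-01 -6.000e-04 -4.000e-04]
```

>>> carry_out:
  targets: "-0.2 0 0 0.04 0 0 8;-0.2 0 0 0.08 0 0 8;-0.2 0 0 0.12 0 0 8;-0.2 0 0 0.14 0 0 8;-0.2 0 0 0.14 0 0 8"

```text
t: 14.0
eef_pos: [0.5116, -0.1588, 0.1221]
ee_rot: [-2.096, 0.25, 2.095]
wrist_force: [0.2, -0.3, 3.2]
finger_gap: 0.173
```

```bash
python3 avg.py .5118 -.1588 .122 -67 3
```

```text
t 14.1 std [0. 0. 0.] [0.33 0.48 0.29]
pos [ 0.5116 -0.1589  0.1221] yaw -103.6 F [-0.23  0.07  3.52] Tq [ 0.014 -0.067 -0.071] toolx [ 3.e-04 -1.e-04 -1.e+00]
shift [ 0.1 -0.1 -0.2] turn [-6.388e-01 -3.000e-04 -1.000e-04]
```

>>> carry_out:
  targets: "-0.2 0 0 0.04 0 0 8;-0.2 0 0 0.08 0 0 8;-0.2 0 0 0.1 0 0 8;-0.2 0 0 0.1 0 0 8"

```text
t: 14.43
eef_pos: [0.5115, -0.1588, 0.1222]
ee_rot: [-2.038, 0.348, 2.038]
wrist_force: [-0.2, 0.7, 3.1]
finger_gap: 0.168
```

```bash
python3 avg.py .5118 -.1588 .122 -67 3
```

```text
t 14.5333 std [0. 0. 0.] [0.3  0.17 0.15]
pos [ 0.5115 -0.1588  0.1222] yaw -109.33 F [0.11 0.59 2.98] Tq [ 0.009 -0.053 -0.086] toolx [-1.e-04  1.e-04 -1.e+00]
shift [ 0.2 -0.1 -0.3] turn [-7.389e-01  1.000e-04  1.000e-04]
```

>>> carry_out:
  targets: "-0.2 0 0 0.04 0 0 8;-0.2 0 0 0.08 0 0 8;-0.2 0 0 0.1 0 0 8;-0.2 0 0 0.1 0 0 8"

```text
t: 14.87
eef_pos: [0.5114, -0.1587, 0.1222]
ee_rot: [-1.979, 0.44, 1.979]
wrist_force: [0.6, 0.8, 1.6]
finger_gap: 0.173
```

```bash
python3 avg.py .5118 -.1588 .122 -67 3
```

```text
t 14.9667 std [0. 0. 0.] [0.29 0.16 0.35]
pos [ 0.5114 -0.1587  0.1222] yaw -115.06 F [0.25 0.71 1.29] Tq [-0.003 -0.067 -0.091] toolx [-3.e-04  4.e-04 -1.e+00]
shift [ 0.2 -0.1 -0.4] turn [-8.389e-01  3.000e-04  4.000e-04]
```

>>> carry_out:
  targets: "0 0 0 0.03 0 0 8;0 0 0 0.06 0 0 8;0 0 0 0.08 0 0 8;0 0 0 0.08 0 0 8"

```text
t: 15.3
eef_pos: [0.5114, -0.1584, 0.1221]
ee_rot: [-1.93, 0.511, 1.93]
wrist_force: [0.5, 1.5, 0.7]
finger_gap: 0.171
```

```bash
python3 avg.py .5118 -.1588 .122 -67 3
```

```text
t 15.4 std [0. 0. 0.] [0.09 0.21 0.53]
pos [ 0.5114 -0.1584  0.1221] yaw -119.65 F [0.51 1.68 0.01] Tq [ 0.252 -0.209 -0.049] toolx [-2.e-04  7.e-04 -1.e+00]
shift [ 0.1  0.1 -0.5] turn [-9.189e-01  3.000e-04  7.000e-04]
```

>>> carry_out:
  targets: "0 0 0 0.02 0 0 8;0 0 0 0.04 0 0 8;0 0 0 0.05 0 0 8;0 0 0 0.05 0 0 8"

```text
t: 15.73
eef_pos: [0.5115, -0.1583, 0.122]
ee_rot: [-1.898, 0.554, 1.899]
wrist_force: [2.4, 4.1, -3.0]
finger_gap: 0.173
```

```bash
python3 avg.py .5118 -.1588 .122 -67 3
```

```text
t 15.8333 std [0. 0. 0.] [0.18 0.09 0.33]
pos [ 0.5114 -0.1583  0.1221] yaw -122.56 F [ 2.69  4.12 -2.86] Tq [ 0.573 -0.535  0.192] toolx [-2.e-04  9.e-04 -1.e+00]
shift [ 0.1  0.2 -0.6] turn [-9.696e-01  3.000e-04  1.000e-03]
```

>>> carry_out:
  targets: "0.2 -0.4 0 0 0 0 8;0.2 -0.4 0 0 0 0 8;0.2 -0.4 0 0 0 0 8"

```text
t: 16.08
eef_pos: [0.5115, -0.1583, 0.122]
ee_rot: [-1.898, 0.554, 1.9]
wrist_force: [0.9, 3.6, -1.7]
finger_gap: 0.168
```

```bash
python3 avg.py .5118 -.1588 .122 -67 3
```

```text
t 16.1833 std [0. 0. 0.] [0.28 0.18 0.2 ]
pos [ 0.5115 -0.1583  0.122 ] yaw -122.55 F [ 1.01  3.75 -1.73] Tq [ 0.572 -0.25   0.179] toolx [-6.e-04  4.e-04 -1.e+00]
shift [ 0.   0.2 -0.5] turn [-9.696e-01  7.000e-04  3.000e-04]
```

>>> carry_out:
  targets: "0.1 -0.2 0.1 0.02 0 0 8;0.15 -0.2 0.1 0.04 0 0 8;0.2 -0.2 0.1 0.06 0 0 8;0.2 -0.2 0.1 0.06 0 0 8"

```text
t: 16.52
eef_pos: [0.5117, -0.1582, 0.1219]
ee_rot: [-1.861, 0.606, 1.861]
wrist_force: [2.0, 3.2, -2.8]
finger_gap: 0.172
```

```bash
python3 avg.py .5118 -.1588 .122 -67 3
```

```text
t 16.6167 std [0. 0. 0.] [0.38 0.39 0.4 ]
pos [ 0.5117 -0.1582  0.1219] yaw -126.01 F [ 1.86  3.42 -3.29] Tq [ 0.537 -0.411  0.173] toolx [-0.e+00  2.e-04 -1.e+00]
shift [-0.1  0.5 -0.4] turn [-1.03e+00  0.00e+00  2.00e-04]
```

>>> carry_out:
  targets: "0.1 -0.2 0.2 0.02 0 0 8;0.2 -0.2 0.2 0.04 0 0 8;0.25 -0.2 0.2 0.06 0 0 8"

```text
t: 16.87
eef_pos: [0.5116, -0.1583, 0.1218]
ee_rot: [-1.822, 0.656, 1.822]
wrist_force: [1.2, 0.7, -3.0]
finger_gap: 0.171
```

```bash
python3 avg.py .5118 -.1588 .122 -67 1;python3 avg.py .5118 -.1588 .122 -67 3
```

```text
t 16.8667 std [0. 0. 0.] [0. 0. 0.]
pos [ 0.5116 -0.1583  0.1218] yaw -129.53 F [ 1.23  0.74 -3.01] Tq [ 0.351 -0.328  0.611] toolx [-2.e-04 -8.e-04 -1.e+00]
shift [-0.2  0.2 -0.4] turn [-1.0913e+00  1.0000e-04 -9.0000e-04]
t 16.9667 std [0. 0. 0.] [0.21 0.86 0.2 ]
pos [ 0.5116 -0.1583  0.1218] yaw -129.49 F [ 0.93  0.73 -3.02] Tq [ 0.251 -0.265  0.449] toolx [-1.e-04 -6.e-04 -1.e+00]
shift [-0.2  0.3 -0.4] turn [-1.0907e+00  0.0000e+00 -7.0000e-04]
```

```bash
cat > fine.py <<'E'
from h import *
from station import observe,snapshot
import sys
for i in range(int(sys.argv[1])):
    s=observe();M=R.from_rotvec(s['ee_rot']).as_matrix()
    print(round(s['t'],3),'pos mm',(s['eef_pos']*1e3).round(3),'yaw',np.degrees(np.arctan2(M[1,1],M[0,1])).round(3),'F',s['wrist_force'].round(2),'T',s['wrist_torque'].round(3),'q6',s['qpos'][5].round(4),'tau6',s['tau'][5].round(3))
    if i<int(sys.argv[1])-1: snapshot('top')
E
python3 fine.py 4
```

```text
16.967 pos mm [ 511.636 -158.304  121.787] yaw -129.49 F [ 0.8  -0.34 -3.26] T [ 0.194 -0.251  0.323] q6 1.7348 tau6 0.46
17.017 pos mm [ 511.65  -158.308  121.784] yaw -129.459 F [ 1.14  0.39 -3.42] T [ 0.123 -0.177  0.275] q6 1.7342 tau6 0.324
17.067 pos mm [ 511.63  -158.297  121.768] yaw -129.453 F [ 0.11  0.67 -2.07] T [ 0.141 -0.203  0.293] q6 1.734 tau6 0.28
17.117 pos mm [ 511.659 -158.318  121.807] yaw -129.45 F [ 0.15  0.03 -3.03] T [ 0.008 -0.135  0.252] q6 1.734 tau6 0.268
```

>>> carry_out:
  targets: "0.05 0 0 0.01 0 0 8;0.05 0 0 0.02 0 0 8"

```text
t: 17.28
eef_pos: [0.5118, -0.1581, 0.1217]
ee_rot: [-1.81, 0.67, 1.81]
wrist_force: [2.0, 2.2, -2.9]
finger_gap: 0.174
```

```bash
python3 fine.py 1
```

```text
17.283 pos mm [ 511.766 -158.089  121.728] yaw -130.604 F [ 2.04  2.17 -2.94] T [ 0.166 -0.35   0.622] q6 1.7543 tau6 0.48
```

>>> carry_out:
  targets: "0.05 0 0 0.01 0 0 8;0.05 0 0 0.01 0 0 8"

```text
t: 17.45
eef_pos: [0.512, -0.1579, 0.1218]
ee_rot: [-1.804, 0.677, 1.803]
wrist_force: [1.8, 0.4, -3.1]
finger_gap: 0.168
```

```bash
python3 fine.py 3
```

```text
17.45 pos mm [ 511.98  -157.905  121.758] yaw -131.182 F [ 1.77  0.38 -3.09] T [ 0.156 -0.441  0.503] q6 1.7644 tau6 0.562
17.5 pos mm [ 511.961 -157.904  121.737] yaw -131.162 F [ 2.14  0.51 -2.88] T [ 0.179 -0.467  0.446] q6 1.764 tau6 0.486
17.55 pos mm [ 511.978 -157.892  121.749] yaw -131.155 F [ 3.15  1.87 -2.75] T [ 0.184 -0.452  0.44 ] q6 1.7639 tau6 0.456
```

>>> carry_out:
  targets: "0.1 0 0 0.01 0 0 8;0.1 0 0 0.02 0 0 8;0.1 0 0 0.025 0 0 8"

```text
t: 17.8
eef_pos: [0.5121, -0.1577, 0.1217]
ee_rot: [-1.788, 0.696, 1.786]
wrist_force: [3.9, 2.3, -2.6]
finger_gap: 0.174
```

```bash
python3 fine.py 4
```

```text
17.8 pos mm [ 512.075 -157.729  121.714] yaw -132.608 F [ 3.92  2.31 -2.63] T [ 0.448 -0.632  0.726] q6 1.7894 tau6 0.717
17.85 pos mm [ 512.06  -157.735  121.72 ] yaw -132.61 F [ 4.16  3.26 -2.01] T [ 0.495 -0.69   0.682] q6 1.7893 tau6 0.686
17.9 pos mm [ 512.043 -157.732  121.698] yaw -132.589 F [ 4.8   3.28 -2.01] T [ 0.47  -0.702  0.646] q6 1.789 tau6 0.674
17.95 pos mm [ 512.081 -157.73   121.737] yaw -132.584 F [ 5.52  2.82 -3.28] T [ 0.466 -0.669  0.644] q6 1.7889 tau6 0.637
```

>>> carry_out:
  targets: "0 -0.5 -0.1 0 0 0 8;0 -1 -0.25 0 0 0 8;0 -1 -0.25 0 0 0 8"

```text
t: 18.2
eef_pos: [0.5121, -0.1577, 0.1217]
ee_rot: [-1.787, 0.698, 1.789]
wrist_force: [-0.9, 0.8, -0.9]
finger_gap: 0.169
```

```bash
python3 fine.py 3
```

```text
18.2 pos mm [ 512.144 -157.661  121.662] yaw -132.582 F [-0.92  0.81 -0.95] T [ 0.183 -0.047  0.554] q6 1.7907 tau6 0.594
18.25 pos mm [ 512.162 -157.694  121.683] yaw -132.588 F [-0.38  0.55 -1.05] T [0.109 0.067 0.563] q6 1.7907 tau6 0.588
18.3 pos mm [ 512.157 -157.64   121.655] yaw -132.585 F [-1.34  0.96  0.49] T [0.102 0.071 0.518] q6 1.7906 tau6 0.582
```

>>> carry_out:
  targets: "0 0 0 0 0 0 20;0 0 0 0 0 0 25;0 0 0 0 0 0 35;0 0 0 0 0 0 45;0 0 0 0 0 0 45;0 0 0 0 0 0 45"
  squeeze: 20

```text
t: 18.8
eef_pos: [0.5127, -0.1575, 0.1217]
ee_rot: [-1.788, 0.697, 1.787]
wrist_force: [-0.3, -0.4, -0.6]
finger_gap: 0.523
```

```bash
python3 fine.py 2
```

```text
18.8 pos mm [ 512.662 -157.507  121.666] yaw -132.599 F [-0.31 -0.38 -0.57] T [ 0.021 -0.021  0.019] q6 1.7908 tau6 0.002
18.85 pos mm [ 512.617 -157.458  121.646] yaw -132.595 F [-0.92  0.63  0.15] T [-0.007  0.01   0.03 ] q6 1.7907 tau6 0.002
```

>>> carry_out:
  targets: "-10 0 0 0 0 0 45;-30 0 0 0 0 0 45;-65 0 0 0 0 0 45;-100 0 0 0 0 0 45;-130 20 0 0 0 0 45;-130 60 -10 0 0 0 45;-130 100 -20 0 0 0 45;-130 140 -30 0 0 0 45;-130 180 -40 0 0 0 45;-130 220 -50 0 0 0 45;-130 255 -60 0 0 0 45;-130 285 -60 0 0 0 45"

```text
t: 19.85
eef_pos: [0.3627, -0.4106, 0.2525]
ee_rot: [-1.788, 0.699, 1.786]
wrist_force: [0.7, -0.2, 0.3]
finger_gap: 0.529
```

Run:
```python
from m import *
S=snapshot('scene');T=snapshot('top')
cv2.imwrite('pics/s8.png',cv2.resize(S['pixels'][:,:,::-1],(800,600)));cv2.imwrite('pics/t8.png',cv2.resize(T['pixels'][200:300,340:460,::-1],None,fx=5,fy=5,interpolation=cv2.INTER_CUBIC))
```

```text
(no output)
```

View pics/s8.png

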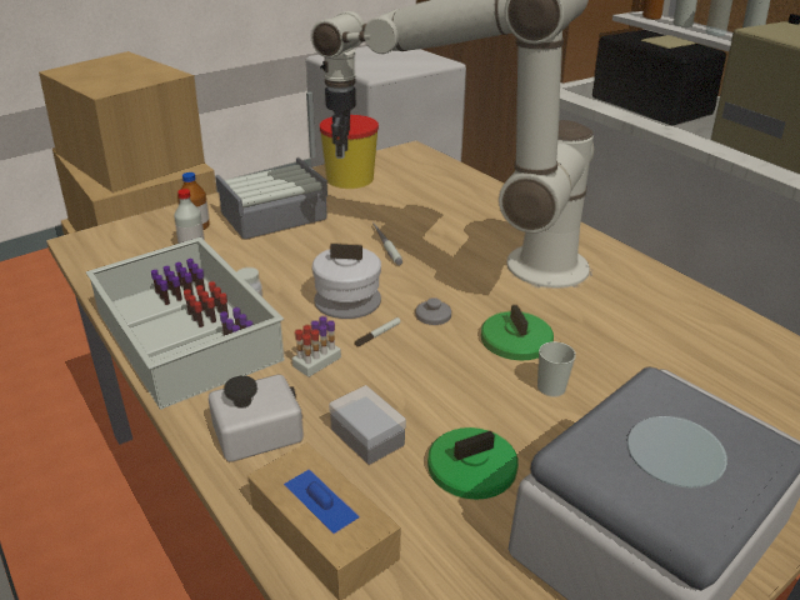

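View pics/t8.png

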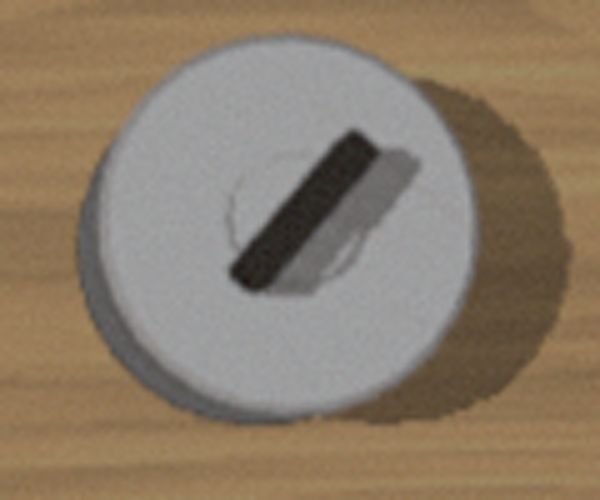

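Run:
```python
from m import *
T=snapshot('top')
h=cv2.cvtColor(cv2.GaussianBlur(T['pixels'],(3,3),0),cv2.COLOR_RGB2HSV).astype(int)
s=np.zeros(h.shape[:2],bool);s[215:270,375:430]=1
m=comp(s&(h[...,2]<75),(400,242),0);ys,xs=np.nonzero(m);r=cv2.minAreaRect(np.c_[xs,ys].astype(np.float32));w=onz(T,cv2.boxPoints(r),.151)
for i in range(2):
    e=(w[i+1]-w[i])[:2];print(np.hypot(*e),np.degrees(np.arctan2(e[1],e[0])))
print(w.mean(0))
```

```text
0.07557560053779486 -41.48012860859152
0.01588282173236834 -131.50168588400172
[ 0.50970979 -0.15741077  0.151     ]
```

```bash
python3 -c "
from station import job_done
print(job_done())"
```

```text
the job is handed in; nothing more can be done
None
```

The aluminium lid is on the rotor, tightened and released, and the job is handed in at about 20 s of the 58 s allowed; no verdict was reported. I gripped it by its bar, lowered it into the hub without any hub contact showing, and felt it rest on the seal at about 5 N. I then turned it about 65° clockwise; the ramps bit after about 53–55°. I stopped when the turning torque reached about 0.55 N m with no side load.

**Last checks:**
- **Release:** the gripper came away cleanly, with about zero force on the wrist.
- **Position:** the camera shows the lid level on the rotor with its bar at −41.5°. The gripper had it at −42.6°, so it held within measurement error.
- **Surroundings:** the other things look undisturbed.

**Where the checks disagree:**
- **Squeeze:** the torque suggests about 29 N on the seal, while how far the lid was drawn down (about 0.7 mm) suggests about 21 N. I take it as roughly 25 N, inside the 20–30 N wanted.
- **Peak torque:** it briefly read about 0.7 N m while a side load of about 6 N was on the lid. I put that down to the side load, which I then relieved, and not to the seal.
- **Lid position:** a silhouette fit of the lid's position gave poor results. I relied instead on the circle fits and the scene-view alignment, which agreed within about 1 mm.

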